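# Release the sprung tweezers and hold them at the set gap

### The job

Turn the red knob on the green stand clockwise until it clicks over and its yellow keeper bar has swung off the tweezers. Then grip the sprung tweezers by their blue grips, lift them level and well clear of the stand (6 cm or more), and squeeze them until the yellow pointer on the moving arm stands beside the red mark on the white scale, so that the tips keep the set gap; finish while still holding them there, steady on the mark. Leave everything else on the bench where it is.

Things in the scene. Friction and masses are not known exactly. Their poses are not given: they have to be found in the camera images.
- stand: Fixed green base plate, 210 x 160 x 10 mm. Origin on the bench below the middle of the tweezers' blue grips (within 2 mm); x along the tweezers from heel to tips, y left of that. Rests carry the tweezers 40 mm up: heel pocket x -121 to -75 mm (walls 48 mm high), rest bar x 41 to 55, y -57 to 33 mm. Under the grips is only the plate. Knob post at x -90, y 55 mm.
- keeper_grip (a point): Middle of the knob's red bar grip, on its vertical turning axis, 90 mm above the bench. Bar 44 mm long along point y, 12 mm thick, from 64 to 102 mm above the bench, over a black disc of 38 mm diameter. The yellow keeper (74 mm long, 10 mm wide, 58 to 64 mm above the bench) points along point -y; at the start that is the stand's -y, across the tweezers' heel, 4 mm above it.
- keeper (a joint): Knob angle in rad: 0 at the start (keeper over the heel), grows clockwise seen from above. A sprung over-centre detent resists with up to about 0.12 N m, most at the start; past 0.6 it pulls the knob on to its second place at 1.2 (the end stop), where it stays. Let go short of 0.6 it springs back. At 1.2 the tweezers are free to lift.
- tweezers_mid (a point): Middle of the tweezers' grips, midway up, 47 mm above the bench at rest; x from heel to tips, y left, z up. Loose, about 120 g, 210 mm long, arms 14 mm high, balance point within 5 mm. Grip across y at x = 0: the fixed (+y) arm has a flat blue pad 36 mm long, outer face at y +18 mm; the moving (-y) arm a round blue thumb rest (16 mm diameter), outer face at y -34 mm when open.
- squeeze (a joint): Angle of the moving arm in rad: 0 open (as at rest), growing as it is squeezed, stop at 0.18. Hinge upright in the heel, at x -100, y -6 mm of tweezers_mid. Width across the grips = 36 mm + 100 mm x sin(0.16 - squeeze): 52 mm open. Spring: about 4 N at the grips starts it moving, 8 N at 0.15 rad. Tip gap about 37 mm open, 7 mm at 0.16 rad.
- pointer (a point): Top of the yellow pointer (3 mm wide) on the moving arm, 170 mm from its hinge, just on the tips' side of the white scale. It moves towards +y (the fixed arm) as the tweezers are squeezed.
- mark_mid (a point): Middle of the red mark, a block 5 mm wide (y), 8 mm (x), 6 mm high, clamped on the white scale bar; the bar is fixed to the +y arm and crosses above the moving arm, 62 mm from the grips towards the tips. Axes as the tweezers'. On the mark: pointer and mark have the same y, the pointer 8 mm further to the tips.
- mark (a joint): Where the mark is clamped along the scale, in m (towards -y); different each time. The pointer stands on the mark when 170 mm x sin(0.16 - squeeze) = mark.
- ring_a: Bystander: steel soil cutting ring, 67 mm across, 20 mm high, standing to the stand's -y side. Origin at the centre of its underside.
- ring_b: Bystander: another such ring, beyond the stand.
- tin: Bystander: open aluminium sample tin, 56 mm across, 35 mm high, to the stand's -y side.
- weight: Bystander: brass 500 g weight with a knob, 60 mm across, 42 mm high, to the stand's +y side.
- bowl: Bystander: steel mixing bowl, 200 mm across, 65 mm high, on the left of the bench.
- bottle: Bystander: white bottle with a blue cap, 60 mm across, 170 mm high, on the right of the bench.
- spatula: Bystander: spatula lying on the right of the bench.

How it is judged:
On the way, in this order (a step that is already met when the one before it is completed fails the run):
1. the knob has clicked over and the keeper is off the tweezers (value of joint keeper above 1.05 rad), for 0.2 s.
2. the tweezers are lifted clear in the fingers (height (world z) of tweezers_mid above 0.095 m and contact force between the fingers and tweezers above 1 N), for 0.2 s.
At the end, for the whole second after the job is handed in: The knob stays at its clicked-over place (beyond 1.05 rad); the tweezers are held in the fingers, at rest, within 20 degrees of level, their middle more than 95 mm above the bench and off the stand; and through the last second the pointer stays within 2.5 mm of the middle of the red mark (value of joint keeper above 1.05 rad and height (world z) of tweezers_mid above 0.095 m and angle between tweezers_mid's own z axis and vertical below 0.35 rad and contact force between the fingers and tweezers above 2 N and contact force between tweezers and stand below 0.1 N and y of pointer in the frame of mark_mid between -0.0025 and 0.0025 m and velocity of joint squeeze between -0.05 and 0.05 rad/s and linear speed of tweezers below 0.03 m/s); the arm keeps its last pose, push and grip.
It fails at once if a bystander was knocked or moved by more than 25 mm (distance of any of ring_a, ring_b, tin, weight, bowl, bottle, spatula from where it was at the start of the episode above 0.025 m).
It also fails if it takes over 51 s, if anything falls off the work surface, if the arm or the gripper's body presses on something with over 40 N, if the wrist force passes 120 N, or if a joint passes its speed limit or range.

### The arm

A 7-joint arm with a two-finger parallel gripper is mounted at the origin on the work surface. World frame = base frame: x ahead of the robot, y to its left, z up, the work surface at z = 0. Lengths are in m, angles in rad, forces in N, time in s.
With the tool pointing down it reaches from about 0.35 to 0.9 m from the base axis. Payload 8.1 kg.
Tool frame: the origin (TCP) lies midway between the tips of the shut fingers; the grasp point (between the pads) lies arm.grasp_offset behind it (arm.grasp_offset is the distance from the TCP to the grasp point, in m); z points along the fingers, y is the line along which they close (so a half turn about z gives the same grasp; the last joint's range is limited). The gripper opens to 92 mm and grips with 3 to 60 N. Pads are 19 mm wide; open, the fingers measure 130 mm over their backs; the gripper's body (75 mm by 190 mm) begins 47 mm behind the grasp point.
Start: joints at [-1.341, 0.434, 0.025, 1.573, -0.012, 1.134, -0.075], TCP at [0.204, 0.591, 0.227] pointing down, gripper open.
Joint ranges: [-2.62, 2.62], [-0.44, 2.09], [-1.27, 1.32], [0.08, 2.57], [-1.32, 4.46], [0.12, 2], [-2.74, 2.74]. Speed limits (rad/s): [2.22, 2.22, 3.01, 3.01, 3.14, 3.14, 3.14].

### API

Orientations are given as a rotation vector (axis times angle).
In Python, from cell import observe, imaging, arm gives the robot as it stands.
- The arm moves only by the tool apply_moves, never from a script. Its argument "commands" is a list of rows, each a list of 5 numbers: the opening in per cent of the stroke, from 0 (shut) to 100 (fully open), then the shift along the world's x, y, z in units of 0.06 m (1.0 is 0.06 m), then the turn about the world's z in units of 0.5 rad (1.0 is 0.5 rad). A call has 1 to 12 rows; each row shifts and turns the commanded pose from where the row before left it; what a row does not reach is not made up. A row lasts 1/8 s, in which the tool goes at most 62.5 mm and 10.7 degrees, less where a joint would pass 70% of its speed; a pose out of reach is approached as far as the arm can. A call with a number of a shift or a turn outside -1 to 1 is refused whole. A call with a gripper value outside its range is refused whole. The fingers move at their own pace and stop on an object; "newtons" is the grip in N (left out, the last holds). Time passes only in rows, so rows that do not move let the fingers close. It gives the time, the measured TCP pose, the force, the opening and the grip force at its end, in the units of the state.
- observe(): the state, without advancing time (a new reading comes with each control period).
- imaging.get_image(name): name is "side" or "top"; returns (picture, depth): 420x560x3 uint8, red, green, blue; 420x560 float32, m along the optical axis (not along the pixel's ray), 0 where there is no reading.
- imaging.camera_params(name): a dict with "camera_matrix" (3x3 intrinsics, pixels), "dist" ([k1, k2, p1, p2, k3] as OpenCV has them; the pictures are not rectified), "origin" and "rotation" of the camera in the world. Camera axes: x right, y up, looking along -z (the intrinsics and any distortion apply to the point x, -y, -z); pixel columns grow to the right and rows downward; lengths in m; the calibration is good to about 2 mm. A picture is of the moment at which its call begins. camera_params takes no time and is no camera call.
- arm.sign_off(): hands the job in; it is judged then, once.
The state is a dict: "clock": time; "joints": joint angles; "dq": joint speeds; "joint_efforts": joint torques, N m; "position": TCP position; "ee_rot": TCP orientation; "force": force on the tool from outside, world axes, zero at the start; "ft_torque": the same for the moment, N m; "width": opening from 0.0 (shut) to 1.0 (fully open); "gripper_force": force on a finger pad.
Only numpy, scipy, OpenCV 4.12 (cv2) and the standard library are available. Lean on these libraries where they do the work, as an engineer would, in place of code of your own. Each camera call takes 0.05 s, during which the arm holds its last target. There are 200 camera calls.

## Working session

There is one attempt and no reset: what is moved stays moved. The work goes in short steps, Python scripts to look and compute and a tool call to move; the robot and the scene stay as the last step left them, time stands still between calls to the robot, and variables do not carry over. Pictures are saved under pics/ and viewed, at most 10 in all, crops included, and the job is handed in when it is done.

Besides the shell and the picture viewer there is one more tool, called after "Request:" as name([rows], argument=value, ...), one row to a line, values as JSON. apply_moves: Moves the arm, as the interface text tells. Its arguments: {"type":"object","properties":{"commands":{"type":"array"},"newtons":{"type":"number"}},"required":["commands"]}

```bash
mkdir -p pics; cat > h.py <<'E'
import numpy as np, cv2
from cell import observe, imaging, arm
def grab(n):
    im,d=imaging.get_image(n); return im,d,imaging.camera_params(n)
def world(p,u,v,z):
    """depth z (m along axis) at pixels u,v -> world"""
    u=np.atleast_1d(u).astype(float);v=np.atleast_1d(v).astype(float)
    q=cv2.undistortPoints(np.stack([u,v],1)[:,None],np.array(p['camera_matrix'],float),np.array(p['dist'],float))[:,0]
    c=np.stack([q[:,0],-q[:,1],-np.ones(len(q))],1)*np.atleast_1d(z)[:,None]
    return c@np.array(p['rotation']).T+np.array(p['origin'])
def save(n,im): cv2.imwrite('pics/'+n,im[:,:,::-1])
E
python3 - <<'E'
from h import *
for n in('top','side'):
    im,d,p=grab(n); save(n+'0.png',im); np.savez(n+'0.npz',im=im,d=d); print(p['origin'],p['camera_matrix'],p['rotation'])
s=observe(); print(s, arm.grasp_offset)
E
```

```text
[0.28934379 0.01365501 1.39244866] [[481.01799379   0.         275.55331962]
 [  0.         481.01799379 211.28561481]
 [  0.           0.           1.        ]] [ 0.12954955 -0.16735767 -1.55802143]
[ 0.33672285 -0.8397547   0.81876297] [[442.6037798    0.         283.86009523]
 [  0.         442.6037798  217.93696916]
 [  0.           0.           1.        ]] [ 0.87344419 -0.09572715 -0.24227379]
{'clock': 0.1, 'joints': array([-1.34056837,  0.43515135,  0.02496109,  1.57398305, -0.0116323 ,
        1.13399652, -0.07506274]), 'dq': array([-0.00022806, -0.00236521, -0.00071597, -0.00240829, -0.00047286,
        0.00070785,  0.00041992]), 'joint_efforts': array([ 3.17238795e-03, -6.69121313e+01,  9.88135189e-01, -3.15142787e+01,
       -6.03938545e-02,  3.73991579e-02,  2.32142122e-05]), 'position': array([0.20408402, 0.59026729, 0.22603342]), 'ee_rot': array([-5.20425137e-01, -3.09804528e+00,  2.17758222e-03]), 'force': array([ 0.23140856, -0.16447297,  0.13060789]), 'ft_torque': array([ 0.00997918, -0.0169719 ,  0.03173268]), 'gripper_force': 0.0, 'width': 1.0015907366000472} 0.0188
```

View pics/top0.png

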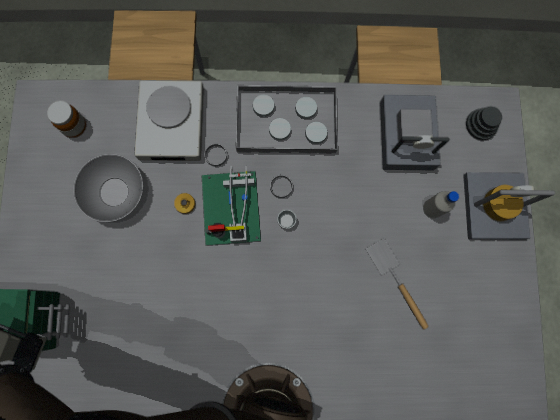

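View pics/side0.png

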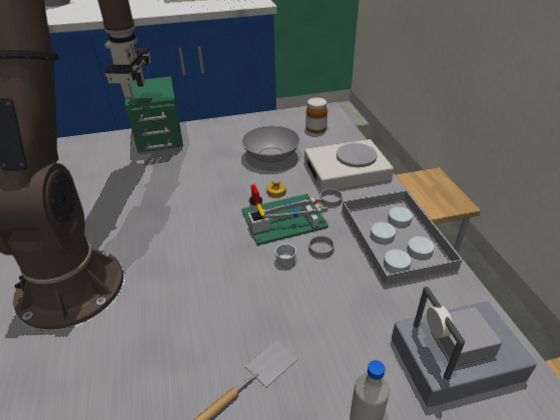

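The top view shows the stand at about (231,208), with its tips up the image, the knob at (216,229) and the keeper at (236,228). The weight is at (184,203) and the tin at (287,220). Next I'll measure by colour.

```bash
sed -i "s/c@np.array(p\['rotation'\]).T/c@cv2.Rodrigues(np.array(p['rotation'],float))[0].T/" h.py
cat >> h.py <<'E'
def cloud(n,f=None):
    if f: z=np.load(f); im,d=z['im'],z['d']; p=imaging.camera_params(n)
    else: im,d,p=grab(n)
    vv,uu=np.mgrid[:420,:560]
    W=world(p,uu.ravel(),vv.ravel(),d.ravel()).reshape(420,560,3); W[d==0]=np.nan
    hsv=cv2.cvtColor(im,cv2.COLOR_RGB2HSV)
    return im,W,hsv
def mask(hsv,c):
    H,S,V=[hsv[...,i].astype(int) for i in range(3)]
    m={'red':((H<6)|(H>174))&(S>150)&(V>70),'yellow':(H>20)&(H<35)&(S>150)&(V>90),'blue':(H>105)&(H<130)&(S>130)&(V>60),'green':(H>60)&(H<95)&(S>100)}[c]
    return m
E
python3 - <<'E'
from h import *
for n in('top','side'):
    im,W,hsv=cloud(n,n+'0.npz')
    roi=(np.abs(W[...,0]-0.44)<.2)&(np.abs(W[...,1]-.13)<.17)&(W[...,2]<.15)
    for c in('red','yellow','blue','green'):
        m=(mask(hsv,c)&roi).astype(np.uint8)
        k,L,st,ce=cv2.connectedComponentsWithStats(m)
        for i in range(1,k):
            if st[i,4]<3: continue
            P=W[L==i]; print(n,c,st[i,4],ce[i].round(1),np.median(P,0).round(4),P[:,2].min().round(3),P[:,2].max().round(3))
    if 1:
        m=(mask(hsv,'green')&roi).astype(np.uint8); 
        ys,xs=np.nonzero(m&(np.abs(W[...,2]-.01)<.008)); P=W[ys,xs,:2]
        print(n,'plate',cv2.minAreaRect((P*1000).astype(np.float32)))
    a=(150,255,190,300) if n=='top' else (175,245,230,340)
    save(n+'c.png',cv2.resize(im[a[0]:a[1],a[2]:a[3]],None,fx=5.2,fy=5.2,interpolation=cv2.INTER_CUBIC))
E
```

```text
top red 69 [215.6 226.8] [0.4915 0.1467 0.1039] 0.065 0.109
top yellow 241 [184.  202.9] [0.5735 0.248  0.0215] 0.015 0.03
top yellow 56 [234.9 227.6] [0.4957 0.0949 0.0657] 0.062 0.072
top blue 8 [229.  195.5] [0.5895 0.1146 0.0574] 0.054 0.059
top blue 19 [244.  197.1] [0.5857 0.072  0.0558] 0.047 0.065
top green 1087 [216.1 204.1] [0.5724 0.1556 0.0119] 0.004 0.022
top green 675 [251.9 214.9] [0.5397 0.05   0.012 ] 0.003 0.02
top green 343 [237.7 202.1] [0.581  0.0917 0.0116] 0.004 0.045
top green 227 [217.4 238.7] [0.4709 0.1496 0.0122] 0.005 0.066
top plate ((553.283447265625, 112.03645324707031), (185.45068359375, 158.6803741455078), 5.000009536743164)
side red 96 [254.9 193.4] [0.4925 0.1272 0.0947] 0.067 0.106
side yellow 130 [276.  188.1] [0.5748 0.2355 0.0203] 0.013 0.041
side yellow 51 [260.1 209.4] [0.4981 0.0921 0.0641] 0.06 0.068
side blue 3 [289. 203.] [0.5841 0.1119 0.0543] 0.054 0.057
side blue 20 [294.8 213.3] [0.5883 0.066  0.0526] 0.042 0.056
side green 175 [280.9 202.2] [0.5735 0.1767 0.011 ] 0.006 0.015
side green 69 [289.7 210. ] [0.5933 0.134  0.0104] 0.007 0.015
side green 55 [245.9 212.6] [0.4649 0.1585 0.0109] 0.006 0.013
side green 875 [284.3 229. ] [0.5567 0.0537 0.0102] 0.001 0.015
side plate ((554.4738159179688, 108.09535217285156), (184.71278381347656, 157.7152557373047), 5.012892246246338)
```

View pics/topc.png

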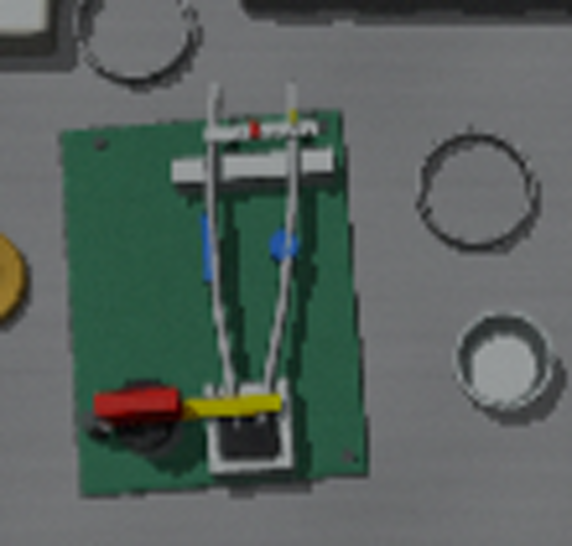

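View pics/sidec.png

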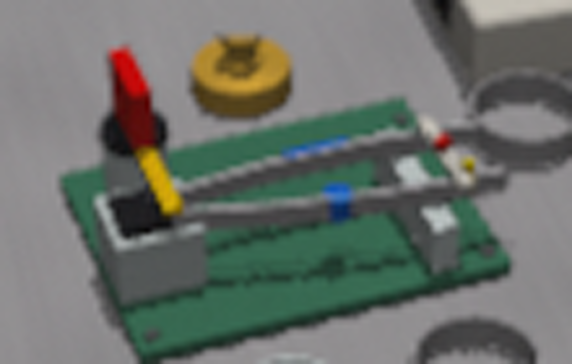

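The crops confirm the layout: red bar across the heel's +y side, the mark at crop (255,130) and the pointer at (292,113), about 19 mm apart. Next I'll refine the pose.

```bash
python3 - <<'E'
from h import *
for n in('top','side'):
    im,W,hsv=cloud(n,n+'0.npz')
    roi=(np.abs(W[...,0]-0.55)<.2)&(np.abs(W[...,1]-.11)<.115)
    m=mask(hsv,'green')&roi&(np.abs(W[...,2]-.01)<.008)
    r=cv2.minAreaRect((W[m][:,:2]*1000).astype(np.float32)); print(n,'plate',r)
    m=mask(hsv,'red')&roi&(W[...,2]>.09)
    P=W[m]; print('redtop',len(P),cv2.minAreaRect((P[:,:2]*1000).astype(np.float32)),P[:,2].max())
    m=mask(hsv,'blue')&roi; P=W[m]; t=P[P[:,1]<.095]; print('thumb',t.mean(0).round(4),t.min(0).round(4),t.max(0).round(4))
    t=P[P[:,1]>.095]; print('pad',t.mean(0).round(4),t.min(0).round(4),t.max(0).round(4))
    m=mask(hsv,'yellow')&roi; P=W[m]; P=P[P[:,1]<.13]; print('keeper',P.mean(0).round(4),cv2.minAreaRect((P[:,:2]*1000).astype(np.float32)))
    # bystanders: things 8mm..60mm above bench near stand
    m=(np.abs(W[...,0]-.57)<.2)&(np.abs(W[...,1]-.1)<.22)&(W[...,2]>.012)&(W[...,2]<.06)
    k,L,st,ce=cv2.connectedComponentsWithStats(m.astype(np.uint8))
    for i in range(1,k):
        if st[i,4]>40: P=W[L==i]; print('  by',st[i,4],P.min(0).round(3),P.max(0).round(3))
E
```

```text
top plate ((565.2874145507812, 113.16500854492188), (209.4895782470703, 158.60853576660156), 5.110049247741699)
redtop 66 ((491.7375183105469, 145.46646118164062), (11.046350479125977, 41.23454284667969), 6.36534309387207) 0.10875772069801082
thumb [0.5858 0.0719 0.056 ] [0.5794 0.0661 0.047 ] [0.5922 0.0779 0.0646]
pad [0.5857 0.1139 0.0564] [0.5675 0.1111 0.0502] [0.6004 0.115  0.0591]
keeper [0.5019 0.0943 0.0658] ((569.4336547851562, 72.5593490600586), (45.85790252685547, 173.4827117919922), 71.68669128417969)
  by 993 [0.704 0.205 0.012] [0.77 0.32 0.06]
  by 312 [ 0.734 -0.12   0.012] [0.769 0.1   0.049]
  by 92 [0.691 0.128 0.013] [0.756 0.196 0.031]
  by 2053 [0.453 0.026 0.012] [0.679 0.198 0.06 ]
  by 92 [ 0.596 -0.067  0.012] [ 0.662 -0.002  0.028]
  by 314 [0.546 0.219 0.012] [0.605 0.278 0.045]
  by 132 [ 0.5   -0.077  0.012] [ 0.554 -0.023  0.042]
side plate ((565.8759765625, 108.90708923339844), (207.3314666748047, 158.13194274902344), 5.164310932159424)
redtop 56 ((493.07958984375, 141.22894287109375), (11.481066703796387, 41.949790954589844), 4.78045129776001) 0.10555272480356459
thumb [0.5886 0.0673 0.0509] [0.5842 0.0627 0.042 ] [0.5939 0.0741 0.0563]
pad [0.5795 0.1101 0.0551] [0.5712 0.107  0.0531] [0.586  0.1126 0.057 ]
keeper [0.5066 0.092  0.0639] ((567.8084106445312, 72.04415893554688), (54.718929290771484, 176.85995483398438), 68.5746078491211)
  by 2074 [0.461 0.038 0.012] [0.77 0.32 0.06]
  by 201 [0.548 0.215 0.012] [0.606 0.278 0.044]
  by 399 [ 0.736 -0.12   0.012] [0.77  0.102 0.044]
  by 160 [ 0.599 -0.07   0.012] [0.665 0.001 0.024]
  by 289 [ 0.503 -0.078  0.012] [ 0.557 -0.022  0.039]
```

Request:
apply_moves([
  [50, 0.24, -0.37, 0, -0.11],
  [50, 0.48, -0.745, 0, -0.23],
  [50, 0.48, -0.745, 0, -0.23],
  [50, 0.48, -0.745, 0, -0.23],
  [50, 0.48, -0.745, 0, -0.23],
  [50, 0.48, -0.745, 0, -0.23],
  [50, 0.48, -0.745, 0, -0.23],
  [50, 0.48, -0.745, 0, -0.23],
  [50, 0.48, -0.745, 0, -0.23],
  [50, 0.48, -0.745, 0, -0.23],
  [50, 0.24, -0.37, 0, -0.11],
  [50, 0, 0, 0, 0],
], newtons=40)

```text
clock: 1.6
position: [0.4928, 0.1424, 0.2266]
ee_rot: [2.12, 2.318, -0.001]
force: [0.6, 0.6, -0.1]
width: 0.502
gripper_force: 0.0
```

Request:
apply_moves([
  [50, 0, 0, -0.5, 0],
  [50, 0, 0, -0.6, 0],
  [50, 0, 0, -0.6, 0],
  [50, 0, 0, -0.5, 0],
  [50, 0, 0, -0.25, 0],
  [50, 0, 0, -0.12, 0],
  [50, 0, 0, 0, 0],
])

```text
clock: 2.48
position: [0.4923, 0.1444, 0.0728]
ee_rot: [-2.115, -2.323, -0.0]
force: [0.2, 0.4, -0.3]
width: 0.501
gripper_force: 0.0
```

```bash
python3 - <<'E'
from h import *
im,d,p=grab('side'); save('k1.png',cv2.resize(im[150:250,210:350],None,fx=5,fy=5,interpolation=cv2.INTER_CUBIC)); s=observe(); print(s['position'],s['force'])
E
```

```text
[0.49262514 0.14440396 0.07318602] [-0.83103409 -0.14053188  0.10004946]
```

View pics/k1.png

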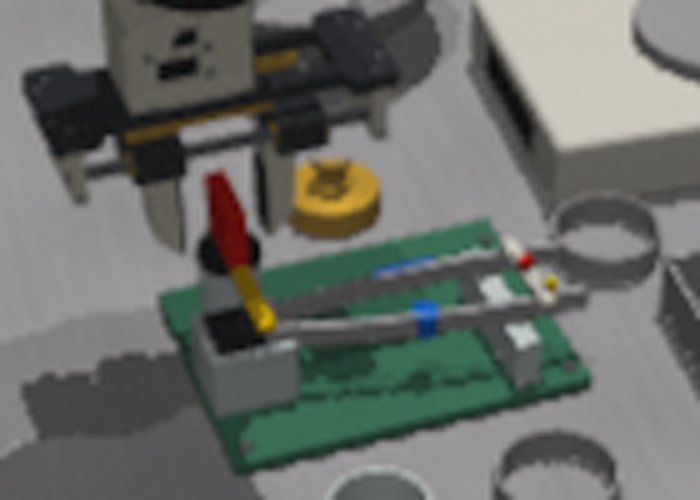

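The fingers, at (175,245) and (275,230), straddle the red bar at (225,215). Closing now.

Request:
apply_moves([
  [30, 0, 0, 0, 0],
  [10, 0, 0, 0, 0],
  [0, 0, 0, 0, 0],
  [0, 0, 0, 0, 0],
  [0, 0, 0, 0, 0],
  [0, 0, 0, 0, 0],
], newtons=40)

```text
clock: 3.28
position: [0.4952, 0.1443, 0.0732]
ee_rot: [2.114, 2.319, 0.007]
force: [8.2, 0.4, -6.1]
width: 0.131
gripper_force: 40.0
```

Request:
apply_moves([
  [0, 0.07, 0, 0, 0],
  [0, 0, 0, 0, 0],
  [0, 0, 0, 0, -0.2],
  [0, 0, 0, 0, -0.2],
  [0, 0, 0, 0, -0.2],
  [0, 0, 0, 0, -0.2],
])

```text
clock: 4.03
position: [0.4955, 0.1443, 0.0731]
ee_rot: [-2.536, -1.851, 0.001]
force: [-5.1, -0.2, 11.7]
width: 0.13
gripper_force: 40.0
```

Request:
apply_moves([
  [0, -0.02, 0, 0, -0.2],
  [0, 0, 0, 0, -0.2],
  [0, 0, 0, 0, -0.2],
  [0, 0, 0, 0, -0.2],
  [0, 0, 0, 0, -0.2],
  [0, 0, 0, 0, -0.2],
  [0, 0, 0, 0, -0.2],
  [0, 0, 0, 0, -0.2],
  [0, 0, 0, 0, -0.04],
  [0, 0, 0, 0, 0],
  [0, 0, 0, 0, 0],
])

```text
clock: 5.4
position: [0.4955, 0.1443, 0.0731]
ee_rot: [-3.064, -0.693, -0.001]
force: [-1.8, 0.2, 7.9]
width: 0.124
gripper_force: 40.1
```

Request:
apply_moves([
  [30, 0, 0, 0, 0],
  [50, 0, 0, 0, 0],
  [50, 0, 0, 0, 0],
  [50, 0, 0, 0.5, 0],
  [70, 0, 0, 0.6, 0],
  [80, 0.3, -0.2, 0.2, -0.2],
  [80, 0.5, -0.3, 0, -0.2],
  [80, 0.5, -0.3, 0, -0.2],
  [80, 0.27, -0.12, 0, -0.11],
  [80, 0, 0, 0, 0],
  [80, 0, 0, 0, 0],
])

```text
clock: 6.78
position: [0.5884, 0.0896, 0.1502]
ee_rot: [-3.138, -0.142, 0.002]
force: [-0.8, -0.6, -0.8]
width: 0.799
gripper_force: 0.0
```

```bash
python3 - <<'E'
from h import *
im,d,p=grab('side'); np.savez('side1.npz',im=im,d=d); save('k2.png',cv2.resize(im[150:250,210:350],None,fx=5,fy=5,interpolation=cv2.INTER_CUBIC)); s=observe(); print(s['position'],s['ee_rot'],s['force'])
E
```

```text
[0.5883732  0.08975887 0.15028703] [-3.13771683e+00 -1.42420677e-01  1.80601252e-03] [-0.59294049 -0.46673213 -0.49362149]
```

View pics/k2.png

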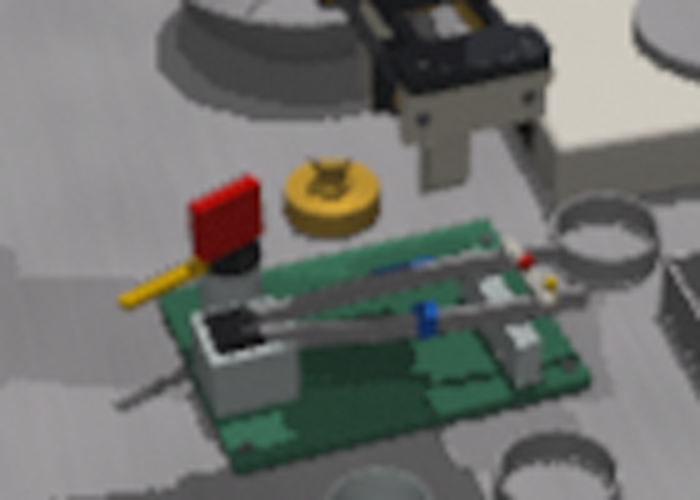

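The keeper, now at (160,285), has swung off the heel. I'll descend over the grips.

Request:
apply_moves([
  [85, 0.02, 0, -0.4, 0],
  [85, 0, 0, -0.5, 0],
  [85, 0, 0, -0.5, 0],
  [85, 0, 0, -0.4, 0],
  [85, 0, 0, -0.2, 0],
  [85, 0, 0, 0, 0],
  [85, 0, 0, 0, 0],
])

```text
clock: 7.7
position: [0.5911, 0.089, 0.0315]
ee_rot: [-3.138, -0.14, -0.002]
force: [0.3, -0.2, 0.2]
width: 0.85
gripper_force: 0.0
```

Request:
apply_moves([
  [75, 0, 0, -0.03, 0],
  [68, 0, 0, 0, 0],
  [62, 0, 0, 0, 0],
  [58, 0, 0, 0, 0],
  [55, 0, 0, 0, 0],
  [54, 0, 0, 0, 0],
  [54, 0, 0, 0, 0],
  [54, 0, 0, 0, 0],
], newtons=15)

```text
clock: 8.7
position: [0.591, 0.0888, 0.0289]
ee_rot: [3.138, 0.139, 0.001]
force: [2.9, 0.3, -0.5]
width: 0.54
gripper_force: 5.2
```

Gripped at 54% with 5.2 N, matching the spring. Squeezing slightly more, then lifting.

Request:
apply_moves([
  [52, 0, 0.02, 0, 0],
  [52, 0, 0, 0.1, 0],
  [52, 0, 0, 0.2, 0],
  [52, 0, 0, 0.3, 0],
  [52, 0, 0, 0.4, 0],
  [52, 0, 0, 0.5, 0],
  [52, 0, 0, 0.4, 0],
  [52, 0, 0, 0.2, 0],
  [52, 0, 0, 0, 0],
  [52, 0, 0, 0, 0],
])

```text
clock: 9.95
position: [0.5899, 0.0901, 0.154]
ee_rot: [3.138, 0.14, -0.002]
force: [0.3, -0.2, -1.8]
width: 0.523
gripper_force: 5.2
```

```bash
python3 - <<'E'
from h import *
for n,a in(('side',(130,240,240,370)),('top',(150,255,190,300))):
    im,d,p=grab(n); np.savez(n+'2.npz',im=im,d=d); save('l_%s.png'%n,cv2.resize(im[a[0]:a[1],a[2]:a[3]],None,fx=5.2,fy=5.2,interpolation=cv2.INTER_CUBIC))
s=observe(); print(s['position'],s['force'],s['width'],s['gripper_force'])
E
```

```text
[0.58996939 0.09000508 0.15382013] [-0.08429772 -0.65642666 -1.92242556] 0.5202964609654732 5.186656415462494
```

View pics/l_side.png

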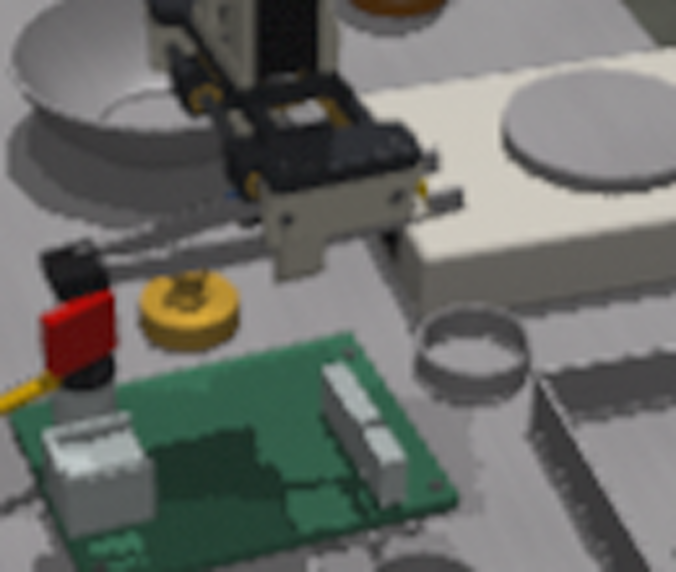

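View pics/l_top.png

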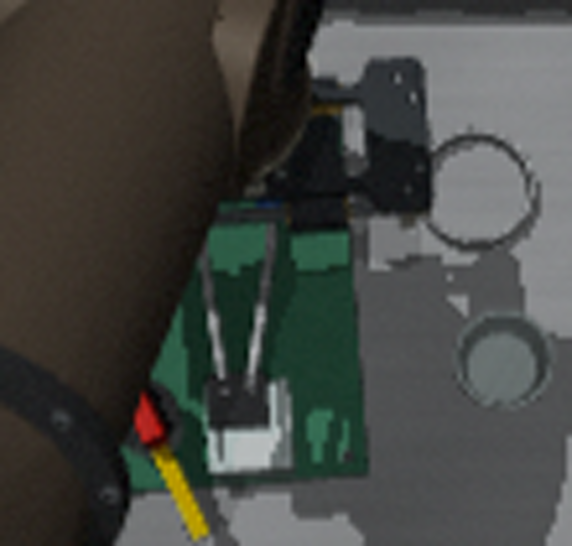

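Lifted level and clear, but the gripper hides the scale. I'll estimate the mark from the first pictures and check joint 7 for a turn towards the side camera.

```bash
cat >> h.py <<'E'
def find(im,hsv,c,ctr,r,p,z):
    """sub-pixel colour centroid, ray cut with plane at height z"""
    f=im.astype(float); R,G,B=f[...,0],f[...,1],f[...,2]
    w=np.clip(R-1.3*np.maximum(G,B)-10,0,None) if c=='red' else np.clip(np.minimum(R,G)-1.3*B-10,0,None)
    vv,uu=np.mgrid[:420,:560]; w=w*((abs(uu-ctr[0])<r)&(abs(vv-ctr[1])<r))
    u,v=(w*uu).sum()/w.sum(),(w*vv).sum()/w.sum()
    a=world(p,u,v,1.0)[0]; o=np.array(p['origin']); t=(z-o[2])/(a[2]-o[2])
    return (u,v),w.sum(),o+t*(a-o)
E
python3 - <<'E'
from h import *
print(observe()['joints'].round(3), observe()['clock'])
yaw=np.radians(5.1); ey=np.array([-np.sin(yaw),np.cos(yaw)]); ex=np.array([np.cos(yaw),np.sin(yaw)])
for n,cr,cy in(('top',(239,174.8),(246,172)),('side',(315,202),(319.8,206.7))):
    im,W,hsv=cloud(n,n+'0.npz'); p=imaging.camera_params(n)
    r=find(im,hsv,'red',cr,4,p,.063); y=find(im,hsv,'yellow',cy,4,p,.063)
    print(n,r,y,W[int(round(r[0][1])),int(round(r[0][0]))]); d=(r[2]-y[2])[:2]; print('dy',d@ey,'dx',d@ex,'mark',.0271-d@ey)
E
```

```text
[-0.823  0.585  0.888  1.78  -0.522  1.032 -1.22 ] 10.05
top ((np.float64(238.4475982532751), np.float64(174.40866084425036)), np.float64(274.8), array([0.65025933, 0.0886601 , 0.063     ])) ((np.float64(246.0), np.float64(171.83497884344146)), np.float64(141.79999999999998), array([0.65810589, 0.06725842, 0.063     ])) [0.65107627 0.0898821  0.06437548]
dy 0.022014464017407205 dx -0.0059130070606802495 mark 0.005085535982592794
side ((np.float64(314.7658634538153), np.float64(201.7212851405623)), np.float64(497.9999999999999), array([0.65186154, 0.08729478, 0.063     ])) ((np.float64(319.7378863029378), np.float64(206.13582602060282)), np.float64(262.09999999999997), array([0.65904588, 0.06469274, 0.063     ])) [0.65440445 0.09265321 0.05749471]
dy 0.02315120346164525 dx -0.005146705441511715 mark 0.003948796538354751
```

Request:
apply_moves([
  [51, -0.05, -0.1, 0.1, -0.1],
  [50, -0.15, -0.28, 0.25, -0.2],
  [49, -0.17, -0.3, 0.27, -0.22],
  [48, -0.17, -0.3, 0.27, -0.22],
  [47, -0.17, -0.3, 0.27, -0.22],
  [46, -0.17, -0.3, 0.27, -0.22],
  [45, -0.17, -0.3, 0.27, -0.22],
  [44, -0.17, -0.3, 0.27, -0.22],
  [43, -0.17, -0.3, 0.27, -0.22],
  [43, -0.17, -0.3, 0.27, -0.22],
  [43, -0.17, -0.3, 0.27, -0.2],
  [43, -0.1, -0.15, 0.1, -0.1],
])

```text
clock: 11.55
position: [0.48, -0.1057, 0.3285]
ee_rot: [-2.679, 1.639, -0.001]
force: [0.3, -0.1, -0.7]
width: 0.432
gripper_force: 7.4
```

Request:
apply_moves([
  [43, 0, 0, 0, 0],
  [43, 0, 0, 0, 0],
  [43, 0, 0, 0, 0],
])

```text
clock: 11.92
position: [0.4809, -0.1031, 0.3271]
ee_rot: [2.686, -1.628, -0.001]
force: [-0.6, 0.3, -1.0]
width: 0.432
gripper_force: 7.4
```

```bash
python3 - <<'E'
from h import *
s=observe(); print(s['position'],s['ee_rot'],s['force'],s['width'],s['gripper_force'],s['joints'].round(2))
F=[grab('side') for _ in range(4)]
im=np.mean([f[0] for f in F],0).astype(np.uint8); p=F[0][2]; np.savez('side3.npz',im=im,d=F[0][1])
# project TCP
R=cv2.Rodrigues(np.array(p['rotation'],float))[0]; q=R.T@(s['position']-np.array(p['origin'])); q=q*[1,-1,-1]
uv=cv2.projectPoints(q[None],np.zeros(3),np.zeros(3),np.array(p['camera_matrix']),np.array(p['dist']))[0].ravel(); print(uv)
u,v=uv.astype(int); save('m.png',cv2.resize(im[v-50:v+60,u-65:u+65],None,fx=5.2,fy=5.2,interpolation=cv2.INTER_CUBIC))
E
```

```text
[ 0.48087384 -0.10314348  0.32710298] [ 2.68569302e+00 -1.62848273e+00 -9.38642092e-04] [-0.55096268  0.28624402 -1.04660663] 0.43179568355919357 7.372026443481445 [-0.91  0.26  1.29  1.79 -0.26  1.29 -2.21]
[265.87654819 167.57524402]
```

View pics/m.png

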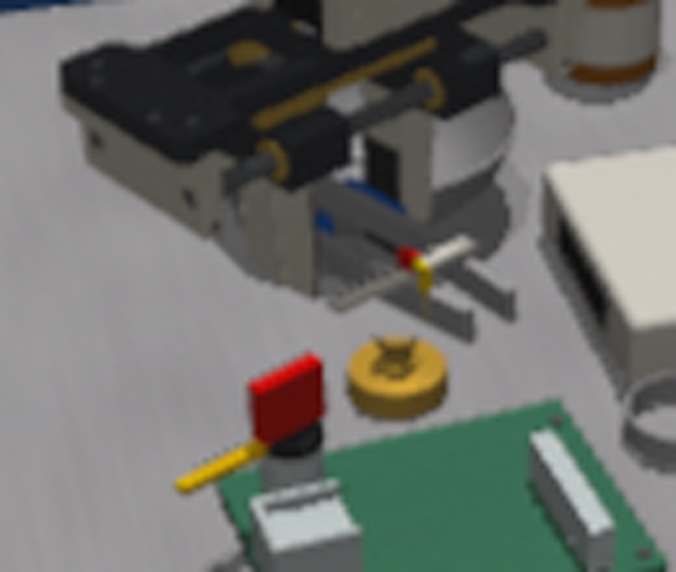

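The pointer at (423,270) stands close in front of the red mark at (407,258). The top camera sees it more squarely, so I'll measure from there.

```bash
cat > m.py <<'E'
from h import *
s=observe(); a,b=s['ee_rot'][:2]; tx=2*np.arctan2(b,a); ex=np.array([np.cos(tx),np.sin(tx)])
if ex@[.47,-.88]<0: ex=-ex
ey=np.array([-ex[1],ex[0]]); print('yaw',np.degrees(np.arctan2(ex[1],ex[0])),s['width'],s['gripper_force'],s['clock'])
for n in('top','side'):
    F=[grab(n) for _ in range(5)]; p=F[0][2]; im=np.mean([f[0] for f in F],0).astype(np.uint8); np.savez(n+'4.npz',im=im,d=F[0][1])
    M=s['position']+np.r_[ex*.062,.033]; R=cv2.Rodrigues(np.array(p['rotation'],float))[0]; q=(R.T@(M-np.array(p['origin'])))*[1,-1,-1]
    uv=cv2.projectPoints(q[None],np.zeros(3),np.zeros(3),np.array(p['camera_matrix']),np.array(p['dist']))[0].ravel()
    r=find(im,0,'red',uv,9,p,M[2]); y=find(im,0,'yellow',uv,9,p,M[2]); d=(y[2]-r[2])[:2]
    print(n,uv.round(1),np.round(r[0],2),r[1].round(),np.round(y[0],2),y[1].round(),'dx',(d@ex*1000).round(2),'dy',(d@ey*1000).round(2))
    for c in('red','yellow'):
        u,v=np.round((r if c=='red' else y)[0]).astype(int); print(c,[f[1][v,u].round(4) for f in F])
    u,v=uv.astype(int); np.save(n+'crop.npy',im[v-15:v+15,u-20:u+20])
im=np.hstack([cv2.resize(np.load(n+'crop.npy'),None,fx=10,fy=10,interpolation=cv2.INTER_CUBIC) for n in('top','side')])
save('cmp.png',im)
E
python3 m.py
```

```text
yaw -62.50141402660656 0.4294073976959608 7.3717233538627625 12.125
top [342.6 202. ] [nan nan] 0.0 [nan nan] 0.0 dx nan dy nanh.py:28: RuntimeWarning: invalid value encountered in scalar divide
  u,v=(w*uu).sum()/w.sum(),(w*vv).sum()/w.sum()
m.py:12: RuntimeWarning: invalid value encountered in cast
  u,v=np.round((r if c=='red' else y)[0]).astype(int); print(c,[f[1][v,u].round(4) for f in F])
Traceback (most recent call last):
  File "m.py", line 12, in <module>
    u,v=np.round((r if c=='red' else y)[0]).astype(int); print(c,[f[1][v,u].round(4) for f in F])
                                                                  ~~~~^^^^^
IndexError: index -9223372036854775808 is out of bounds for axis 0 with size 420
```

Request:
apply_moves([
  [43, -0.1, -0.15, 0, 0],
  [43, -0.2, -0.3, 0, 0],
  [43, -0.2, -0.3, 0, -0.05],
  [43, -0.2, -0.3, 0, -0.05],
  [43, -0.1, -0.2, 0, -0.05],
  [43, 0, 0, 0, 0],
])

```text
clock: 13.12
position: [0.4323, -0.1798, 0.3277]
ee_rot: [-2.62, 1.733, -0.0]
force: [0.5, 0.7, -1.7]
width: 0.432
gripper_force: 7.4
```

```bash
python3 -c "
from h import *
s=observe();print(s['position'],s['ee_rot'],s['joints'].round(2),s['gripper_force'])"
```

```text
[ 0.4323094  -0.17983025  0.32767328] [-2.61951050e+00  1.73269137e+00 -1.91447026e-04] [-0.82  0.16  1.3   1.83 -0.16  1.27 -2.22] 7.367678582668304
```

Request:
apply_moves([
  [43, -0.1, -0.15, 0, -0.05],
  [43, -0.15, -0.25, 0, -0.1],
  [43, -0.2, -0.3, 0, -0.15],
  [43, -0.2, -0.3, 0, -0.15],
  [43, -0.15, -0.2, 0, -0.15],
  [43, 0, 0, 0, -0.15],
  [43, 0, 0, 0, -0.05],
  [43, 0, 0, 0, 0],
  [43, 0, 0, 0, 0],
])

```text
clock: 14.25
position: [0.3848, -0.2507, 0.3275]
ee_rot: [2.227, -2.215, -0.0]
force: [0.6, -0.0, -1.1]
width: 0.43
gripper_force: 7.4
```

```bash
python3 - <<'E'
import re
t=open('m.py').read()
t=t.replace("('top','side')","('side',)").replace('v-15:v+15,u-20:u+20','v-20:v+20,u-30:u+30').replace(',9,p',',14,p')
open('m.py','w').write(t)
E
python3 m.py; python3 -c "
from h import *
s=observe();print(s['position'],s['joints'].round(2),s['gripper_force'])"
```

```text
yaw -89.68627531849373 0.42982160721836915 7.371990233659744 14.25
side [234.7 229.8] [222.9  227.08] 559.0 [223.46 232.04] 941.0 dx 12.0 dy -0.96
red [np.float32(0.6888), np.float32(0.6882), np.float32(0.6883), np.float32(0.6879), np.float32(0.6875)]
yellow [np.float32(0.6813), np.float32(0.6837), np.float32(0.682), np.float32(0.6811), np.float32(0.6794)]
[ 0.38485325 -0.25072564  0.32753599] [-0.68  0.11  1.3   1.85 -0.11  1.26 -2.48] 7.371823489665985
```

View pics/cmp.png

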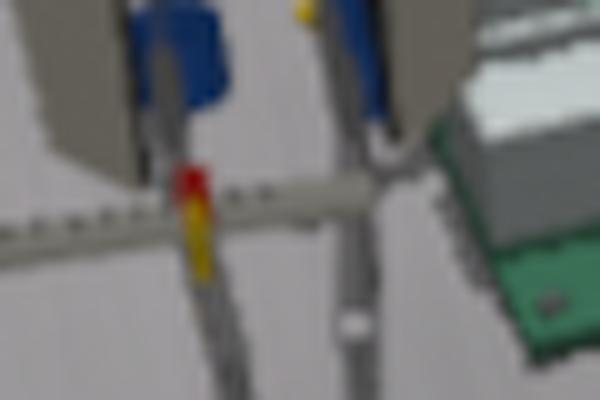

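```bash
python3 - <<'E'
from h import *
p=imaging.camera_params('side'); im=np.load('side4.npz')['im']
s=observe(); yaw=np.radians(-89.7); e=np.array([[np.cos(yaw),np.sin(yaw),0],[-np.sin(yaw),np.cos(yaw),0],[0,0,1]])
R=cv2.Rodrigues(np.array(p['rotation'],float))[0]
def pr(X):
    q=((np.atleast_2d(X)-np.array(p['origin']))@R)*[1,-1,-1]
    return cv2.projectPoints(q,np.zeros(3),np.zeros(3),np.array(p['camera_matrix']),np.array(p['dist']))[0][:,0]
M=world(p,223.3,227.2,.688)[0]; print('M',M,(M-s['position'])@e.T)
o=pr(M)[0]; print(o,'J px per mm',[(pr(M+.001*e[i])[0]-o).round(3) for i in range(3)])
f=im.astype(float)
red=np.clip(f[...,0]-1.3*f[...,1:].max(2)-10,0,None); yel=np.clip(f[...,:2].min(2)-1.3*f[...,2]-10,0,None)
u=np.arange(216,232)
for v in range(223,240):
    print(v,[ (w[v,u].sum().round(), ((w[v,u]*u).sum()/max(w[v,u].sum(),1)).round(2)) for w in(red,yel)])
E
```

```text
M [ 0.36813437 -0.31152086  0.36888521] [ 0.06070685 -0.01703697  0.04134922]
[223.3 227.2] J px per mm [array([0.098, 0.407]), array([ 0.639, -0.115]), array([-0.066, -0.486])]
223 [(np.float64(0.0), np.float64(0.0)), (np.float64(0.0), np.float64(0.0))]
224 [(np.float64(0.0), np.float64(0.0)), (np.float64(0.0), np.float64(0.0))]
225 [(np.float64(4.0), np.float64(222.0)), (np.float64(0.0), np.float64(0.0))]
226 [(np.float64(169.0), np.float64(222.81)), (np.float64(0.0), np.float64(0.0))]
227 [(np.float64(204.0), np.float64(222.83)), (np.float64(0.0), np.float64(0.0))]
228 [(np.float64(147.0), np.float64(222.98)), (np.float64(24.0), np.float64(223.0))]
229 [(np.float64(30.0), np.float64(223.41)), (np.float64(117.0), np.float64(223.31))]
230 [(np.float64(5.0), np.float64(224.0)), (np.float64(151.0), np.float64(223.32))]
231 [(np.float64(0.0), np.float64(0.0)), (np.float64(131.0), np.float64(223.41))]
232 [(np.float64(0.0), np.float64(0.0)), (np.float64(116.0), np.float64(223.37))]
233 [(np.float64(0.0), np.float64(0.0)), (np.float64(116.0), np.float64(223.49))]
234 [(np.float64(0.0), np.float64(0.0)), (np.float64(120.0), np.float64(223.58))]
235 [(np.float64(0.0), np.float64(0.0)), (np.float64(106.0), np.float64(223.69))]
236 [(np.float64(0.0), np.float64(0.0)), (np.float64(61.0), np.float64(223.83))]
237 [(np.float64(0.0), np.float64(0.0)), (np.float64(0.0), np.float64(0.0))]
238 [(np.float64(0.0), np.float64(0.0)), (np.float64(0.0), np.float64(0.0))]
239 [(np.float64(0.0), np.float64(0.0)), (np.float64(0.0), np.float64(0.0))]
```

The pointer is about 0.7 mm short of the mark on the −y side. The width-based estimate gives the same figure, so I'll trim the opening by half a per cent.

Request:
apply_moves([
  [42.6, 0, 0, 0, 0],
  [42.5, 0, 0, 0, 0],
  [42.5, 0, 0, 0, 0],
  [42.5, 0, 0, 0, 0],
  [42.5, 0, 0, 0, 0],
  [42.5, 0, 0, 0, 0],
])

```text
clock: 15.25
position: [0.3848, -0.2508, 0.3275]
ee_rot: [2.226, -2.216, -0.0]
force: [0.9, -0.3, -1.6]
width: 0.425
gripper_force: 7.5
```

```bash
python3 m.py
```

```text
yaw -89.74001259104807 0.42452220995069523 7.490589916706085 15.25
side [234.7 229.8] [222.45 227.18] 612.0 [223.55 232.04] 886.0 dx 11.99 dy -0.08
red [np.float32(0.6888), np.float32(0.6879), np.float32(0.6875), np.float32(0.6861), np.float32(0.6902)]
yellow [np.float32(0.6818), np.float32(0.6826), np.float32(0.6813), np.float32(0.6823), np.float32(0.6822)]
```

```bash
python3 -c "
from h import *
print(arm.sign_off())"
```

```text
the job is handed in; nothing more can be done
None
```

I handed the job in with the knob clicked over, the tweezers held level with their middle about 0.34 m above the bench, and the pointer within about 0.2 mm of the red mark by my last side-camera measurement; the hand-in returned no verdict.

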